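Oil the telescoping stop arm and hold it at its mark

ROBOT

A 6-joint arm with a two-finger parallel gripper is mounted at the origin on the work surface. World frame = base frame: x ahead of the robot, y to its left, z up, the work surface at z = 0. Lengths are in m, angles in rad, forces in N, time in s.
With the tool pointing down it reaches from about 0.35 to 0.85 m from the base axis. Payload 8.1 kg.
Tool frame: the origin (TCP) lies at the very end of the fingers, on their centre line; the grasp point (between the pads) lies 19 mm behind it; z points along the fingers, y is the direction in which the jaws open and shut (so a half turn about z gives the same grasp; the last joint's range is limited). The gripper opens to 93 mm and grips with 3 to 60 N. Pads are 15 mm wide; open, the fingers measure 128 mm over their backs; the gripper's body (75 mm by 188 mm) begins 65 mm behind the grasp point.
Start: joints at [-1.197, 0.13, 1.488, -0, 1.523, -0.085], TCP at [0.266, -0.538, 0.219] pointing down, gripper open.
Joint ranges: [-2.96, 2.96], [-0.89, 2.26], [0.02, 2.5], [-1.34, 4.48], [0, 2.73], [-2.66, 2.66]. Speed limits (rad/s): [2.39, 2.39, 2.79, 3.14, 3.14, 3.14].

INTERFACE

Orientations are given as a rotation vector (axis times angle).
In Python, from plant import read_state, read_camera, close_job gives the robot as it stands.
- The arm moves only by the tool jog_arm, never from a script. Its argument "motion" is one flat list of numbers, 7 for each row, row after row: the opening, from 0 (shut) to 1 (fully open), then the shift along the tool's x, y, z scaled (see below), then the turn, a rotation vector about the tool's x, y, z scaled (see below). A call has 1 to 8 rows; each row is the pose to reach, as a shift and turn from the pose measured when the call began, along the tool's axes at that moment; what a row does not reach only later rows make up. The controller multiplies each number of a shift by 0.5 m and each number of a turn by 90 degrees. A row lasts 1/10 s, in which the tool goes at most 50 mm and 8.59 degrees, less where a joint would pass 70% of its speed; a pose out of reach is approached as far as the arm can. A call with a number of a shift or a turn outside -1 to 1 is refused whole. A call with a gripper value outside its range is refused whole. The fingers move at their own pace and stop on an object; "grip_force" is the grip in N (left out, the last holds). Time passes only in rows, so rows that repeat a pose let the fingers close. It gives the time, the measured TCP pose, the force and the opening at its end, in the units of the state.
- read_state(): the state, without advancing time (a new reading comes with each control period).
- read_camera(name): name is "side" or "top"; returns a dict with "frame" (480x640x3 uint8, red, green, blue), "vertical_fov" (degrees; the focal length in pixels is half the picture's height over the tangent of half this angle, whatever the lens; pixels are square), "cx", "cy" (the principal point, pixels), "dist_coeffs" ([k1, k2, p1, p2, k3] as OpenCV has them; the pictures are not rectified), "world_from_camera" (4x4, takes a point from camera to world coordinates). Camera axes: x right, y down, z forward; pixel columns grow to the right and rows downward; lengths in m; the calibration is good to about 2 mm. A picture is of the moment at which its call begins. There is no depth.
- close_job(): hands the job in, once; it reports no verdict.
The state is a dict: "t": time; "q": joint angles; "dq": joint speeds; "joint_torque": joint torques, N m; "tool_pos": TCP position; "orientation": TCP orientation; "force": force on the tool from outside, world axes, zero at the start; "wrist_torque": the same for the moment, N m; "opening": finger opening in m.
Only numpy, scipy, OpenCV 4.12 (cv2) and the standard library are available. Lean on these libraries where they do the work, as an engineer would, in place of code of your own. Each camera call takes 0.05 s, during which the arm holds its last target.

TASK

Oil the slide first: push the hand oiler's sprung lever fully down and let it come fully back up, at least three times, leaving the stop arm home. Then pinch the stop arm's head so that its side lock button is squeezed in, draw the arm out until its pointer lines up with the needle of the set clip on the scale, and finish while still holding it there, button squeezed, against its return spring. Leave the set clip, caps and tape roll where they are.

Things in the scene. Friction and masses are not known exactly. Their poses are not given: they have to be found in the camera images.
- gauge: Fixed stop-arm unit: green base plate 440x137x12 mm, square outer tube 30x30 mm, 220 long, 60-90 mm up. Origin: on bench below the tube's mouth. x = level direction the arm draws out (roughly world -y), z up, y to the lock button and white scale bar (y 66-94, x 20-220 mm, top 34 mm, 10 mm ticks). Steel keeper post at x -8, y 38 mm, 76 mm high. Place and yaw vary.
- stop_arm: Telescoping arm; aluminium head block 40 mm along travel, 32 across (without button), 55-120 mm above bench. Origin: centre of head's underside; axes as gauge. Home: gauge x 50 mm; slides along gauge +x up to 150 mm. Latched at home until the button is in; return spring 3 N at home, 6.5 N at 140 mm out. Its needle pointer runs sideways from under the head to the scale.
- grip (a point): Pinch point in the head, moves with it: 98 mm above bench, 22 below the head's top; midway between the plain side (19 mm to gauge -y) and the pressed-in button's face (19 mm to gauge +y). Pinch from above, fingers closing along gauge y: 46 mm wide with the button out, 38 with it in. Axes as gauge.
- lock_button (a joint): Travel of the lock button in m: 0 out, 0.008 fully in. Spring 4 N out, 7.2 N fully in. Unlocked beyond 0.006, and it springs out when let go. Pressed towards gauge -y, into the head.
- button_face (a point): Centre of the lock button's outer face: black block, 26 mm along travel x 32 mm high, standing 14 mm out of the head's gauge +y side when out, 101 mm above bench. A steel latch bar (60-72 mm above bench) runs from it back to the keeper post.
- pointer (a point): Tip of the arm's needle pointer, beside the scale, at the head centre's position along the travel; moves with the arm. Axes as the gauge's.
- mark (a point): The mark: inner tip of the 2 mm needle on the dark steel set clip (block 16x24 mm with a small screw, top 60 mm above bench) clamped on the scale bar, 70-130 mm out from the pointer's home; varies. Axes as gauge. Pointer is at the mark when both have the same position along gauge x.
- oiler: Fixed hand oiler: green pump block 55x60 mm, 90 high, white reservoir 62 mm across, 140 high with cap, behind it on a 130x90 mm base. Origin: on bench below the lever's pivot, which is 105 mm up. z up; the lever points along its -x (roughly towards the robot). Place and yaw vary.
- pump_lever (a joint): Lever angle pushed down, rad: 0 at rest (slopes up 0.55 rad from the pivot towards oiler -x), 0.70 at the lower stop (slopes down 0.15 rad). Spring 0.9 N m at rest to 1.6 at the stop, about 6 to 11 N at the grip; rises by itself when let go. A full stroke: all the way down, then all the way back up.
- lever_grip (a point): Point on the axis of the lever's black round hand grip (26 mm thick, from 110 to 185 mm from the pivot plus round ends), 150 mm from the pivot; moves with the lever. Push it down from above.
- cap_a: Loose black moulded cap, disc 84 mm across, 32 mm high; origin at the centre of its underside. Leave alone.
- cap_b: Another like it. Leave alone.
- tape_roll: Loose yellow roll of tape, ring 96 mm across, 25 mm high, origin at the centre of its underside. Leave alone.

How it is judged:
By the outcome, as a careful person would: the job done as asked, in the order asked, and still so for the second after the job is handed in, while the arm keeps its last pose, push and grip.
It also fails if it takes over 58 s, if anything falls off the work surface, if the arm or the gripper's body presses on something with over 40 N, if the wrist force passes 120 N, or if a joint passes its speed limit or range.

## Working session

There is one attempt and no reset: what is moved stays moved. The work goes in short steps, Python scripts to look and compute and a tool call to move; the robot and the scene stay as the last step left them, time stands still between calls to the robot, and variables do not carry over. Pictures are saved under pics/ and viewed, and the job is handed in when it is done.

Besides the shell and the picture viewer there is one more tool, called as name(argument=value, ...), one argument or row to a line, values as JSON. jog_arm: Moves the arm, as the interface text tells. Its arguments: {"type":"object","properties":{"motion":{"type":"array","items":{"type":"number"}},"grip_force":{"type":"number"}},"required":["motion"]}

```bash
mkdir -p pics; ls; cat > h.py <<'E'
import numpy as np, cv2
from plant import read_state, read_camera, close_job
def K(c):
    f=c["frame"].shape[0]/2/np.tan(np.radians(c["vertical_fov"])/2)
    return np.array([[f,0,c["cx"]],[0,f,c["cy"]],[0,0,1.]])
def ray(c,uv):
    p=cv2.undistortPoints(np.array([[uv]],float),K(c),np.array(c["dist_coeffs"],float))[0,0]
    T=np.array(c["world_from_camera"]); d=T[:3,:3]@np.array([p[0],p[1],1]); return T[:3,3],d/np.linalg.norm(d)
def onz(c,uv,z):
    o,d=ray(c,uv); return o+d*(z-o[2])/d[2]
def proj(c,P):
    T=np.linalg.inv(np.array(c["world_from_camera"])); P=np.atleast_2d(np.array(P,float))
    rv=cv2.Rodrigues(T[:3,:3])[0]
    return cv2.projectPoints(P,rv,T[:3,3],K(c),np.array(c["dist_coeffs"],float))[0][:,0]
def save(c,n): cv2.imwrite("pics/"+n+".png",c["frame"][:,:,::-1])
E
python3 - <<'E'
from h import *
import pickle
s=read_state();print(s)
for n in("side","top"):
    c=read_camera(n);save(c,n+"0");pickle.dump(c,open(n+"0.pkl","wb"));print(n,c["vertical_fov"],c["dist_coeffs"],np.round(c["world_from_camera"],3))
E
```

```text
pics
{'t': 0.0, 'q': array([-1.19738060e+00,  1.31175466e-01,  1.48925363e+00,  3.93027884e-05,
        1.52303010e+00, -8.54068880e-02]), 'dq': array([ 0.00077621, -0.00065639,  0.00031484, -0.00036654,  0.00018313,
       -0.00049354]), 'joint_torque': array([ 5.28081400e-04, -5.59852445e+01, -4.91750264e+01,  7.70019251e-02,
        3.59716360e-02, -1.53647979e-04]), 'tool_pos': array([ 0.26555586, -0.53739544,  0.21759302]), 'orientation': array([-3.05748064e+00, -7.13987376e-01,  3.59520159e-04]), 'force': array([0.67376247, 0.28981532, 0.26603126]), 'wrist_torque': array([ 0.01137609,  0.04655249, -0.01615548]), 'opening': 0.09327029824745049}
side 42.783905380558956 [-0.15768601  0.          0.          0.          0.        ] [[-0.997 -0.065  0.041  0.49 ]
 [-0.075  0.683 -0.727  0.951]
 [ 0.019 -0.727 -0.686  1.062]
 [ 0.     0.     0.     1.   ]]
top 45.36200504059707 [-0.08308879  0.          0.          0.          0.        ] [[ 0.003 -0.983  0.183  0.339]
 [-1.    -0.003 -0.002 -0.022]
 [ 0.003 -0.183 -0.983  1.173]
 [ 0.     0.     0.     1.   ]]
```

View pics/side0.png

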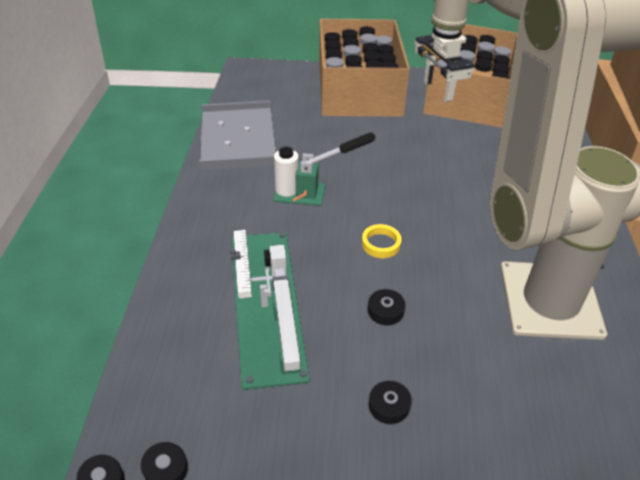

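View pics/top0.png

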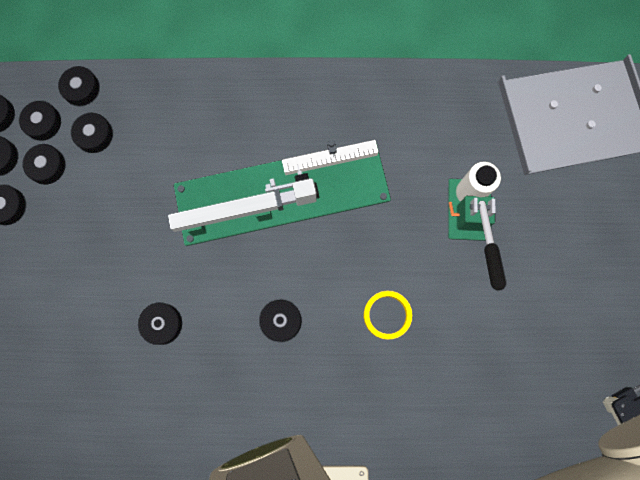

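Side view: oiler with its lever tip near (372,138), gauge with the tube running (290,365) to (278,250), clip near (236,255). Top view: gauge at (170–390,140–245), clip near (333,150), lever grip from (490,248) to (498,285). I'll zoom in to get exact pixels.

```bash
python3 - <<'E'
import pickle
from h import *
def crop(n,x0,y0,x1,y1,s,o):
    c=pickle.load(open(n+"0.pkl","rb"));im=c["frame"][y0:y1,x0:x1,::-1]
    cv2.imwrite("pics/"+o+".png",cv2.resize(im,None,fx=s,fy=s,interpolation=cv2.INTER_CUBIC))
crop("top",260,130,400,230,5.7,"tg"); crop("top",430,150,530,300,4,"to")
crop("side",220,220,320,320,6,"sg"); crop("side",260,120,390,210,6,"so")
E
```

```text
(no output)
```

View pics/tg.png

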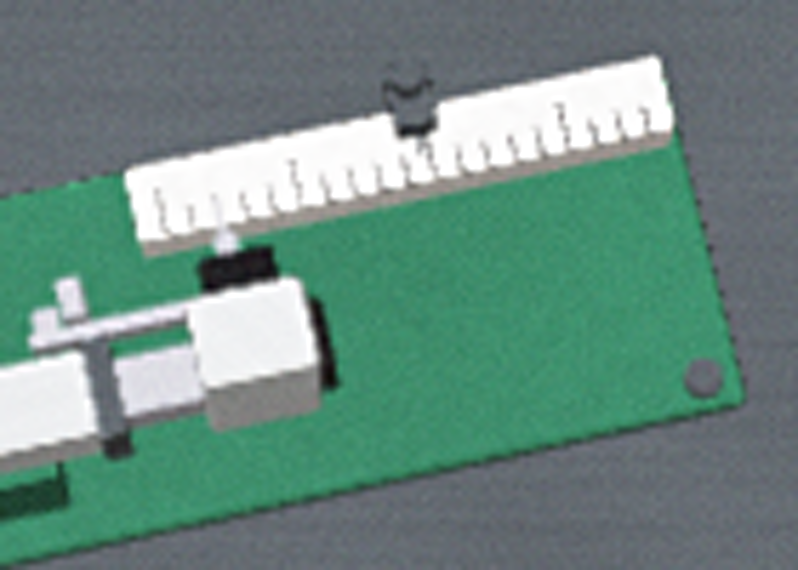

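View pics/to.png

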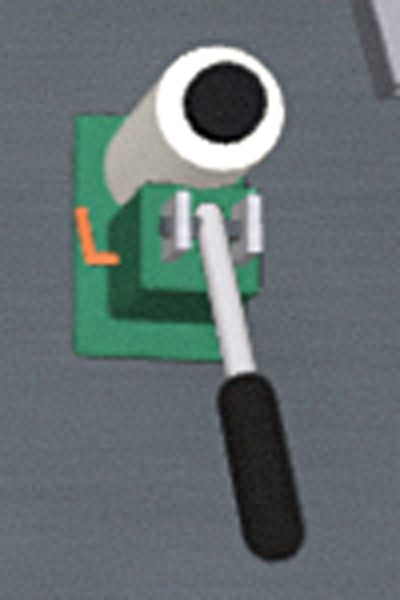

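View pics/sg.png

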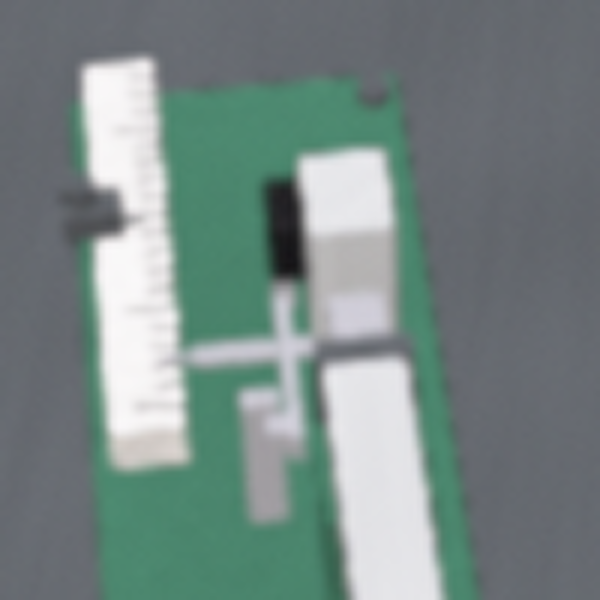

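View pics/so.png

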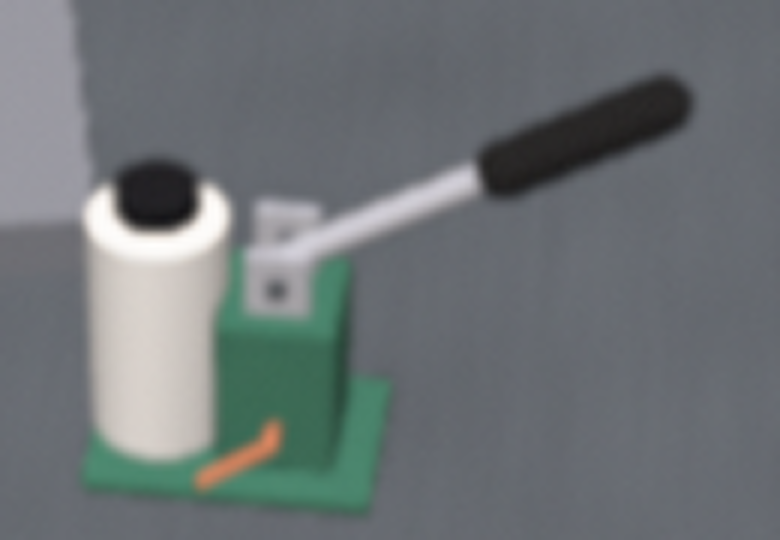

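```bash
cat > m.py <<'E'
import pickle
from h import *
T=pickle.load(open("top0.pkl","rb"));S=pickle.load(open("side0.pkl","rb"))
def px(u,v,s,x0,y0): return ((u+.5)/s-.5+x0,(v+.5)/s-.5+y0)
tg=lambda u,v:px(u,v,5.7,260,130)
to=lambda u,v:px(u,v,4,430,150)
sg=lambda u,v:px(u,v,6,220,220)
so=lambda u,v:px(u,v,6,260,120)
def tri(a,b):
    o1,d1=ray(T,a);o2,d2=ray(S,b)
    A=np.stack([d1,-d2],1);x=np.linalg.lstsq(A,o2-o1,rcond=None)[0]
    p,q=o1+d1*x[0],o2+d2*x[1];return (p+q)/2,np.linalg.norm(p-q)
E
python3 - <<'E'
from m import *
np.set_printoptions(precision=4,suppress=True)
print("scale top view")
Wt=[onz(T,tg(*p),.034)[:2] for p in [(125,172),(143,242),(655,57),(672,132)]]
Ws=[onz(S,sg(*p),.034)[:2] for p in [(110,438),(190,430),(82,63),(155,57)]]
G=np.array([[.020,.094],[.020,.066],[.220,.094],[.220,.066]])
def fit(G,W):
    W=np.array(W);a=G-G.mean(0);b=W-W.mean(0)
    th=np.arctan2((a[:,0]*b[:,1]-a[:,1]*b[:,0]).sum(),(a*b).sum())
    R=np.array([[np.cos(th),-np.sin(th)],[np.sin(th),np.cos(th)]]);t=W.mean(0)-R@G.mean(0)
    return th,t,(W-(G@R.T+t))*1e3,R
for W in (Wt,Ws):
    th,t,r,R=fit(G,W);print(np.round(W,4).tolist(),th,t,r.tolist())
th,t,r,R=fit(np.r_[G,G],Wt+Ws);print(th,t)
g=lambda P:np.r_[R.T@(P[:2]-t),P[2]]
for p in [(188,305),(300,278),(318,378),(205,397)]: print("headtop",g(onz(T,tg(*p),.12)))
for p in [(298,155),(385,150),(392,226),(303,233)]: print("headtopS",g(onz(S,sg(*p),.12)))
print("ndl",g(onz(T,tg(420,145),.036)),g(onz(S,sg(142,217),.036)))
P,e=tri(tg(420,145),sg(142,217));print(g(P),e)
print("oiler")
for a,b in [((262,548),(678,100)),((245,385),(495,170)),((207,212),(285,255))]:
    P,e=tri(to(*a),so(*b));print(P,e)
E
```

```text
scale top view
[[0.7201, 0.0653], [0.6936, 0.0583], [0.7652, -0.1284], [0.7362, -0.1342]] -1.3473638212297192 [0.6242 0.0646] [[-0.14572510654375925, -0.5453484865608343], [0.5905016406549946, -1.3551250564632633], [0.5846220739097463, 0.7374978666681575], [-1.0293986080204265, 1.1629756763559818]]
[[0.7211, 0.0693], [0.6921, 0.0625], [0.7674, -0.1309], [0.7381, -0.1373]] -1.3440750050172632 [0.6247 0.0648] [[0.21893685516427563, 2.820369077714685], [-1.429489075907897, 2.3528240895589745], [1.6034409546922257, -2.5225464550347465], [-0.39288873394871526, -2.6506467122388577]]
-1.3456896165545438 [0.6245 0.0647]
headtop [0.0317 0.0137 0.12  ]
headtop [0.0702 0.0146 0.12  ]
headtop [ 0.0686 -0.0204  0.12  ]
headtop [ 0.0306 -0.0185  0.12  ]
headtopS [0.0694 0.0171 0.12  ]
headtopS [ 0.0679 -0.0147  0.12  ]
headtopS [ 0.0288 -0.0131  0.12  ]
headtopS [0.0294 0.0189 0.12  ]
ndl [0.1276 0.0791 0.036 ] [0.1286 0.0764 0.036 ]
[0.1271 0.0773 0.0383] 0.002091923450701755
oiler
[ 0.4396 -0.3139  0.2092] 0.001549483667441809
[ 0.5157 -0.3235  0.1624] 0.0031894858228234497
[ 0.6065 -0.324   0.1118] 0.007714480084208812
```

```bash
cat >> h.py <<'E'
from scipy.spatial.transform import Rotation as Ro
def down(yaw_y):  # tool z down, tool y at world angle yaw_y
    y=np.array([np.cos(yaw_y),np.sin(yaw_y),0]);z=np.array([0,0,-1.]);x=np.cross(y,z);return Ro.from_matrix(np.stack([x,y,z],1))
def go(P,R=None):
    s=read_state();R0=Ro.from_rotvec(s["orientation"]);d=R0.inv().apply(np.array(P)-s["tool_pos"])
    w=(R0.inv()*(R if R is not None else R0)).as_rotvec()
    print("t",s["t"],"shift",np.round(d/.5,4),"turn",np.round(w/(np.pi/2),4),"|d|",np.linalg.norm(d),"F",s["force"].round(1))
E
python3 - <<'E'
from m import *
a=onz(T,to(273,528),.2017);b=onz(T,to(246,400),.1625)
print(a,b); u=(b-a)[:2];print(np.linalg.norm(u),.075*np.cos(.55),np.arctan2(u[1],u[0]))
u/=np.linalg.norm(u)
for q,r in((a,.185),(b,.11)):print("pivot",q[:2]+u*r*np.cos(.55))
print(onz(S,so(662,105),.2017),onz(S,so(505,168),.1625))
E
```

```text
[ 0.44820496 -0.32125857  0.2017    ] [ 0.51044988 -0.32391029  0.1625    ]
0.062301379685878865 0.06393933915446293 -0.04257558731471528
pivot [ 0.60577907 -0.32797144]
pivot [ 0.60414259 -0.32790172]
[ 0.44650351 -0.32090187  0.2017    ] [ 0.51002245 -0.32458892  0.1625    ]
```

```bash
python3 -c "
from h import *
go([.465,-.321,.25],down(-1.62))"
```

```text
t 0.1 shift [ 0.5494 -0.2116 -0.0642] turn [-1.100e-03  2.000e-04  3.234e-01] |d| 0.2961316154288116 F [-0.1  0.3 -0.7]
```

jog_arm(
  motion=[0, 0, 0, -0.08, 0, 0, 0, 0, 0.15, -0.06, -0.07, 0, 0, 0.1, 0, 0.3, -0.12, -0.066, 0, 0, 0.2, 0, 0.549, -0.212, -0.064, 0, 0, 0.323, 0, 0.549, -0.212, -0.064, 0, 0, 0.323, 0, 0.549, -0.212, -0.064, 0, 0, 0.323, 0, 0.549, -0.212, -0.064, 0, 0, 0.323, 0, 0.549, -0.212, -0.064, 0, 0, 0.323],
  grip_force=30,
)

```text
t: 0.9
tool_pos: [0.4679, -0.3161, 0.2493]
orientation: [-3.137, 0.067, 0.0]
force: [-0.8, -0.5, -0.1]
opening: 0.0335
```

```bash
python3 -c "
from h import *
go([.465,-.321,.215],down(-1.62)); s=read_state();print(s['tool_pos'],s['opening'],s['q'])
c=read_camera('side');save(c,'s1')
c=read_camera('top');save(c,'t1')"
```

```text
t 0.9 shift [-0.0054  0.0103  0.0686] turn [-0.0024  0.0001  0.0042] |d| 0.03479716646544676 F [-0.8 -0.5 -0.1]
[ 0.46791082 -0.31608074  0.24932449] 0.033477513832820306 [-0.6868562   0.02602513  1.54241555  0.00291249  1.57556196  0.92652855]
```

View pics/s1.png

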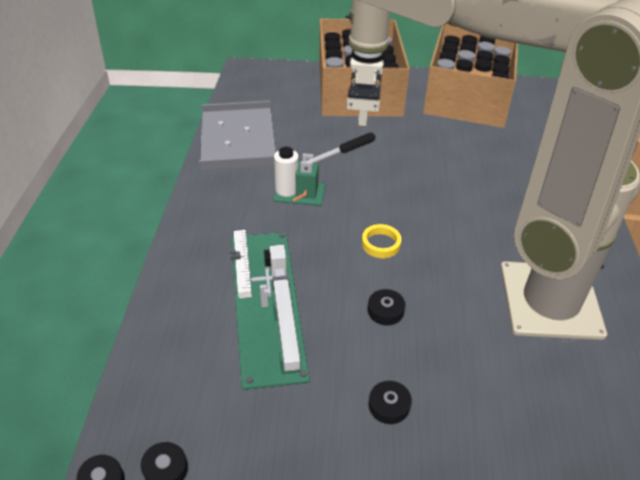

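The closed fingertips, at about (363,123), are directly above the lever grip (345–374,135–152). Next I push down.

jog_arm(
  motion=[0, -0.005, 0.01, 0, 0, 0, 0, 0, -0.005, 0.01, 0.03, 0, 0, 0, 0, -0.005, 0.01, 0.06, 0, 0, 0, 0, -0.005, 0.01, 0.09, 0, 0, 0, 0, -0.005, 0.01, 0.12, 0, 0, 0, 0, -0.005, 0.01, 0.15, 0, 0, 0, 0, -0.005, 0.01, 0.18, 0, 0, 0, 0, -0.005, 0.01, 0.2, 0, 0, 0],
)

```text
t: 1.8
tool_pos: [0.461, -0.325, 0.1478]
orientation: [-3.139, 0.073, 0.005]
force: [-4.5, 0.3, 8.6]
opening: 0.0006
```

```bash
python3 -c "
from h import *
go([.465,-.321,.097],down(-1.62)); s=read_state();print(s['tool_pos'],s['opening'])
c=read_camera('side');save(c,'s2')"
```

```text
t 1.8 shift [ 0.008  -0.0081  0.1015] turn [-0.0011  0.0022  0.0017] |d| 0.05108111521872333 F [-4.5  0.3  8.6]
[ 0.46099558 -0.32495567  0.14777005] 0.0005607310808105953
```

View pics/s2.png

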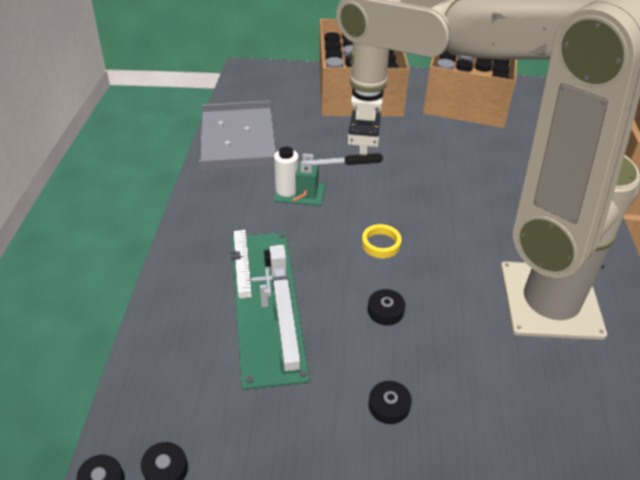

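The fingertips sit on the grip and the lever is about level, roughly mid-stroke. I'll push on towards the stop.

jog_arm(
  motion=[0, 0.008, -0.008, 0.025, 0, 0, 0, 0, 0.008, -0.008, 0.05, 0, 0, 0, 0, 0.008, -0.008, 0.075, 0, 0, 0, 0, 0.008, -0.008, 0.095, 0, 0, 0, 0, 0.008, -0.008, 0.105, 0, 0, 0, 0, 0.008, -0.008, 0.112, 0, 0, 0, 0, 0.008, -0.008, 0.112, 0, 0, 0],
)

```text
t: 2.55
tool_pos: [0.4639, -0.3221, 0.096]
orientation: [-3.14, 0.074, 0.008]
force: [-25.7, 12.8, 52.4]
opening: 0.0004
```

```bash
python3 -c "
from h import *
s=read_state();print(s['tool_pos'],s['force'])
c=read_camera('side');save(c,'s3')
im=c['frame'][100:220,250:400,::-1];cv2.imwrite('pics/s3c.png',cv2.resize(im,None,fx=5,fy=5,interpolation=2))"
```

```text
[ 0.46392201 -0.32212279  0.09604398] [-25.66307058  12.84535842  52.42631345]
```

View pics/s3c.png

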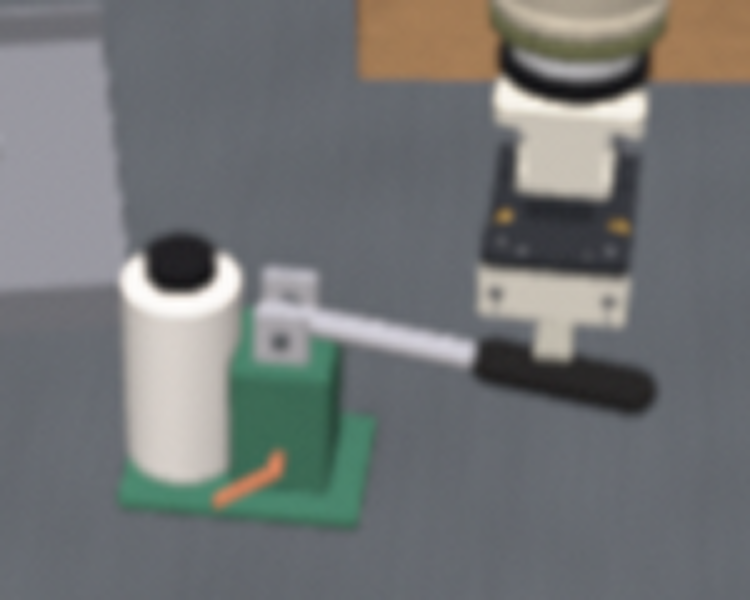

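The lever is down on its stop: the grip slopes downward and the force rose to 52 N. I'll lift clear and then repeat with a slightly lighter push.

jog_arm(
  motion=[0, 0, 0, -0.06, 0, 0, 0, 0, 0, 0, -0.12, 0, 0, 0, 0, 0, 0, -0.18, 0, 0, 0, 0, 0, 0, -0.24, 0, 0, 0, 0, 0, 0, -0.28, 0, 0, 0, 0, 0, 0, -0.28, 0, 0, 0, 0, 0, 0, -0.28, 0, 0, 0, 0, 0, 0, -0.28, 0, 0, 0],
)

```text
t: 3.4
tool_pos: [0.4636, -0.3216, 0.2334]
orientation: [-3.138, 0.075, 0.012]
force: [0.2, -0.0, 0.8]
opening: 0.0004
```

```bash
python3 -c "
from h import *
go([.465,-.321,.0945],down(-1.62)); s=read_state();print(s['tool_pos'])
c=read_camera('side');save(c,'s4')
im=c['frame'][100:220,250:400,::-1];cv2.imwrite('pics/s4c.png',cv2.resize(im,None,fx=5,fy=5,interpolation=2))"
```

```text
t 3.4 shift [ 0.0048 -0.0006  0.2778] turn [-0.0016  0.0049  0.0011] |d| 0.13893186817404232 F [ 0.2 -0.   0.8]
[ 0.46362716 -0.3215767   0.23342389]
```

View pics/s4c.png

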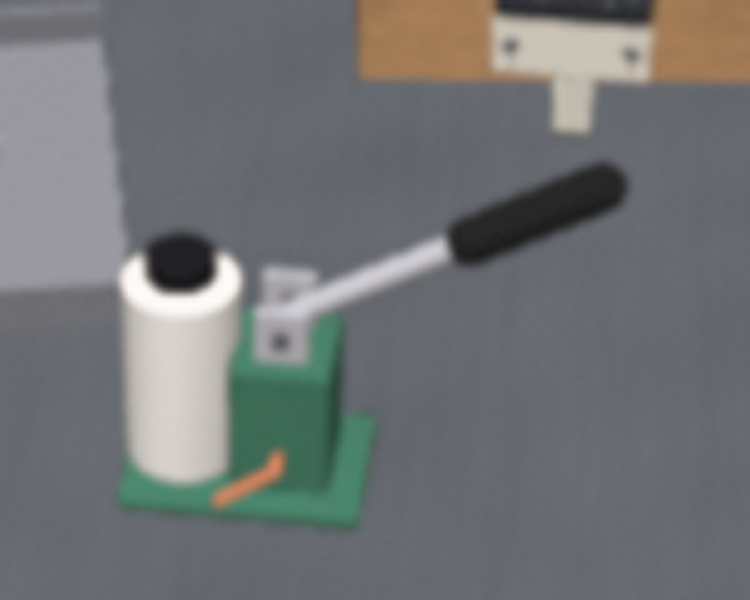

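The lever is fully back up and clear of the fingers, so stroke one is complete. Stroke two.

jog_arm(
  motion=[0, 0.005, 0, 0.05, 0, 0, 0, 0, 0.005, 0, 0.1, 0, 0, 0, 0, 0.005, 0, 0.15, 0, 0, 0, 0, 0.005, 0, 0.2, 0, 0, 0, 0, 0.005, 0, 0.24, 0, 0, 0, 0, 0.005, 0, 0.265, 0, 0, 0, 0, 0.005, 0, 0.278, 0, 0, 0, 0, 0.005, 0, 0.278, 0, 0, 0],
)

```text
t: 4.25
tool_pos: [0.4635, -0.3216, 0.0968]
orientation: [-3.138, 0.075, 0.017]
force: [-17.7, 6.8, 31.4]
opening: 0.0003
```

jog_arm(
  motion=[0, 0, 0, 0.003, 0, 0, 0, 0, 0, 0, 0.003, 0, 0, 0, 0, 0, 0, -0.1, 0, 0, 0, 0, 0, 0, -0.18, 0, 0, 0, 0, 0, 0, -0.24, 0, 0, 0, 0, 0, 0, -0.28, 0, 0, 0, 0, 0, 0, -0.28, 0, 0, 0, 0, 0, 0, -0.28, 0, 0, 0],
)

```text
t: 5.05
tool_pos: [0.4646, -0.3217, 0.235]
orientation: [-3.137, 0.075, 0.019]
force: [0.9, 0.3, -2.2]
opening: 0.0005
```

```bash
python3 -c "
from h import *
go([.465,-.321,.0945],down(-1.62)); s=read_state();print(s['tool_pos'])"
```

```text
t 5.05 shift [ 0.0042 -0.0004  0.2811] turn [-0.0022  0.0078  0.0009] |d| 0.14054282979895075 F [ 0.9  0.3 -2.2]
[ 0.46460786 -0.32166082  0.23504073]
```

jog_arm(
  motion=[0, 0.004, 0, 0.05, 0, 0, 0, 0, 0.004, 0, 0.1, 0, 0, 0, 0, 0.004, 0, 0.15, 0, 0, 0, 0, 0.004, 0, 0.2, 0, 0, 0, 0, 0.004, 0, 0.24, 0, 0, 0, 0, 0.004, 0, 0.265, 0, 0, 0, 0, 0.004, 0, 0.282, 0, 0, 0, 0, 0.004, 0, 0.282, 0, 0, 0],
)

```text
t: 5.85
tool_pos: [0.4627, -0.3211, 0.0963]
orientation: [-3.136, 0.075, 0.026]
force: [-21.9, 10.4, 41.0]
opening: 0.0002
```

jog_arm(
  motion=[0, 0, 0, 0.003, 0, 0, 0, 0, 0, 0, 0.003, 0, 0, 0, 0, 0, 0, -0.1, 0, 0, 0, 0, 0, 0, -0.18, 0, 0, 0, 0, 0, 0, -0.24, 0, 0, 0, 0, 0, 0, -0.28, 0, 0, 0, 0, 0, 0, -0.28, 0, 0, 0, 0, 0, 0, -0.28, 0, 0, 0],
)

```text
t: 6.65
tool_pos: [0.4642, -0.3211, 0.2334]
orientation: [-3.134, 0.075, 0.03]
force: [-0.4, -0.4, -0.4]
opening: 0.0006
```

jog_arm(
  motion=[0, 0.004, 0, 0.05, 0, 0, 0, 0, 0.004, 0, 0.1, 0, 0, 0, 0, 0.004, 0, 0.15, 0, 0, 0, 0, 0.004, 0, 0.2, 0, 0, 0, 0, 0.004, 0, 0.24, 0, 0, 0, 0, 0.004, 0, 0.265, 0, 0, 0, 0, 0.004, 0, 0.282, 0, 0, 0, 0, 0.004, 0, 0.282, 0, 0, 0],
)

```text
t: 7.45
tool_pos: [0.4614, -0.3202, 0.0957]
orientation: [-3.134, 0.076, 0.037]
force: [-24.5, 12.2, 50.3]
opening: 0.0007
```

jog_arm(
  motion=[0, 0, 0, 0.003, 0, 0, 0, 0, 0, 0, 0.003, 0, 0, 0, 0, 0, 0, -0.1, 0, 0, 0, 0, 0, 0, -0.18, 0, 0, 0, 0, 0, 0, -0.24, 0, 0, 0, 0, 0, 0, -0.28, 0, 0, 0, 0, 0, 0, -0.28, 0, 0, 0, 0, 0, 0, -0.28, 0, 0, 0],
)

```text
t: 8.25
tool_pos: [0.4637, -0.3206, 0.2325]
orientation: [-3.131, 0.076, 0.042]
force: [-0.6, -0.7, 0.3]
opening: 0.0005
```

```bash
python3 - <<'E'
from m import *
th=-1.3457;t=np.array([.6245,.0647])
c,s_=np.cos(th),np.sin(th)
gw=lambda x,y,z:np.array([t[0]+c*x-s_*y,t[1]+s_*x+c*y,z])
print(gw(.05,0,.079))
go(gw(.05,0,.26),down(th+np.pi/2)); go(gw(.05,0,.26),down(th-np.pi/2)); print(read_state()['q'])
C=read_camera('side');save(C,'s5')
E
```

```text
[0.63566001 0.01596137 0.079     ]
t 8.25 shift [ 0.3095 -0.6894 -0.0574] turn [-0.0196  0.0069 -1.174 ] |d| 0.3789093463015259 F [-0.6 -0.7  0.3]
t 8.25 shift [ 0.3095 -0.6894 -0.0574] turn [0.0064 0.0182 0.8259] |d| 0.3789093463015259 F [-0.6 -0.7  0.3]
[-0.68966315  0.0550445   1.54334043 -0.00914289  1.56992688  0.9295473 ]
```

View pics/s5.png

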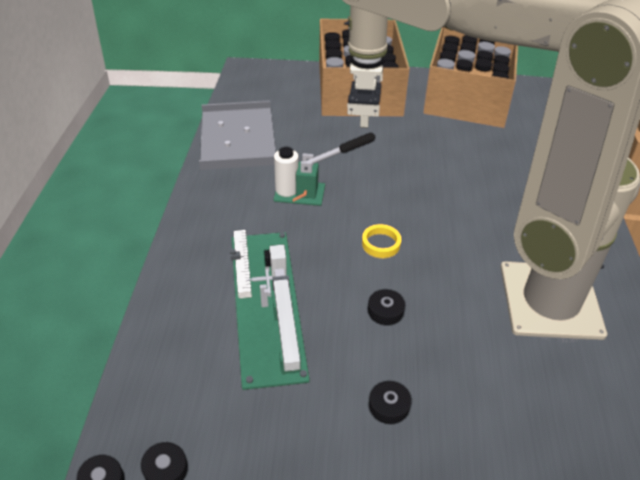

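Four full strokes are done (stop forces 52, 31, 41 and 50 N; lever back up each time) and the stop arm is still home. Next I go over to the gauge.

jog_arm(
  motion=[0.2, 0, 0, -0.08, 0, 0, -0.08, 0.5, 0.04, -0.08, -0.1, 0, 0, -0.17, 1, 0.08, -0.16, -0.1, 0, 0, -0.26, 1, 0.12, -0.24, -0.1, 0, 0, -0.35, 1, 0.15, -0.32, -0.1, 0, 0, -0.44, 1, 0.18, -0.4, -0.1, 0, 0, -0.53, 1, 0.21, -0.46, -0.1, 0, 0, -0.62, 1, 0.23, -0.5, -0.1, 0, 0, -0.7],
)

```text
t: 9.1
tool_pos: [0.5913, -0.0739, 0.2774]
orientation: [-2.688, -1.573, 0.034]
force: [1.4, -1.0, -0.1]
opening: 0.0598
```

```bash
cat > gw.py <<'E'
from h import *
th=-1.3457;t=np.array([.6245,.0647])
c,s_=np.cos(th),np.sin(th)
gw=lambda x,y,z:np.array([t[0]+c*x-s_*y,t[1]+s_*x+c*y,z])
gi=lambda P:np.array([c*(P[0]-t[0])+s_*(P[1]-t[1]),-s_*(P[0]-t[0])+c*(P[1]-t[1]),P[2]])
RG=down(th+np.pi/2)
E
python3 -c "
from gw import *
go(gw(.05,0,.20),RG); print(read_state()['q'])"
```

```text
t 9.1 shift [ 0.201  -0.0054  0.154 ] turn [-0.0219 -0.0048 -0.4691] |d| 0.12666479534822042 F [ 1.4 -1.  -0.1]
[-0.2136646   0.13668979  1.37557264  0.00508746  1.66333602  0.29860151]
```

jog_arm(
  motion=[1, 0.04, 0, 0.02, 0, 0, -0.09, 1, 0.08, -0.002, 0.05, -0.005, 0, -0.18, 1, 0.12, -0.003, 0.08, -0.01, 0, -0.27, 1, 0.16, -0.005, 0.11, -0.015, 0, -0.36, 1, 0.2, -0.005, 0.14, -0.02, -0.005, -0.44, 1, 0.201, -0.005, 0.154, -0.022, -0.005, -0.469, 1, 0.201, -0.005, 0.154, -0.022, -0.005, -0.469, 1, 0.201, -0.005, 0.154, -0.022, -0.005, -0.469],
)

```text
t: 9.9
tool_pos: [0.6347, 0.0157, 0.1978]
orientation: [-1.959, -2.453, 0.004]
force: [0.9, -0.5, 0.1]
opening: 0.093
```

```bash
python3 - <<'E'
from gw import *
go(gw(.05,0,.079),RG); s=read_state();print(gi(s['tool_pos']),s['q'],s['opening'])
for n in('side','top'):
    C=read_camera(n);save(C,n+'6')
    a,b=((220,170) if n=='side' else (250,120))
    im=C['frame'][b:b+150,a:a+180,::-1];cv2.imwrite('pics/%s6c.png'%n,cv2.resize(im,None,fx=4,fy=4,interpolation=2))
E
```

```text
t 9.9 shift [-1.000e-04  2.900e-03  2.376e-01] turn [-0.0022 -0.0004 -0.0013] |d| 0.11879478769116604 F [ 0.9 -0.5  0.1]
[ 0.05004345 -0.00102439  0.19779036] [-5.58031698e-02  2.36958586e-01  1.40655033e+00 -3.60553954e-04
  1.50152693e+00 -2.78866846e-01] 0.09295691558158271
```

View pics/side6c.png

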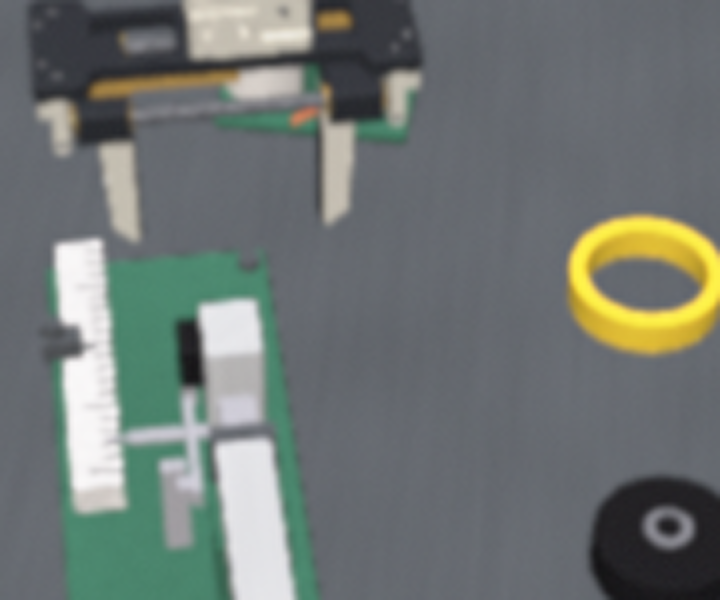

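View pics/top6c.png

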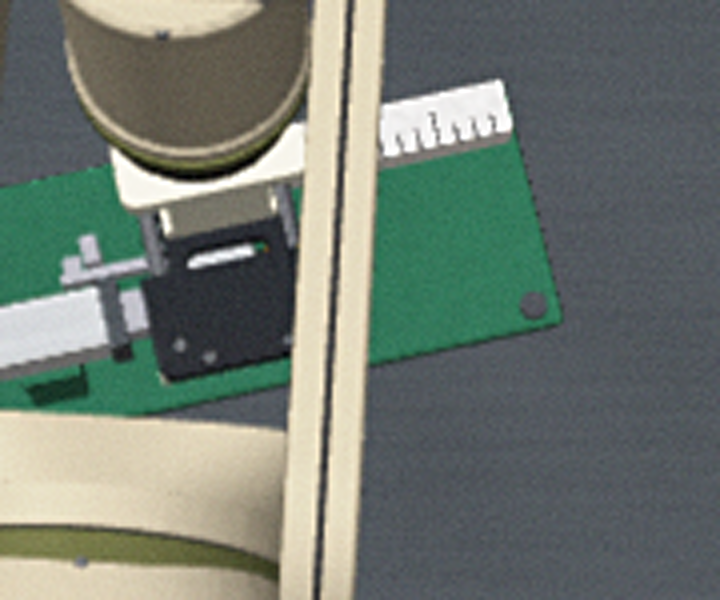

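The fingers straddle the head, at crop (125,240) and (335,225), above the block at (205–265,300–420). The top view is blocked by the arm. Descend.

jog_arm(
  motion=[1, 0, 0.003, 0.04, 0, 0, 0, 1, 0, 0.003, 0.08, 0, 0, 0, 1, 0, 0.003, 0.12, 0, 0, 0, 1, 0, 0.003, 0.16, 0, 0, 0, 1, 0, 0.003, 0.2, 0, 0, 0, 1, 0, 0.003, 0.23, 0, 0, 0, 1, 0, 0.003, 0.238, 0, 0, 0, 1, 0, 0.003, 0.238, 0, 0, 0],
)

```text
t: 10.8
tool_pos: [0.6368, 0.0154, 0.0804]
orientation: [-1.961, -2.454, 0.001]
force: [0.1, 0.3, 0.2]
opening: 0.093
```

```bash
python3 - <<'E'
from gw import *
go(gw(.05,0,.079),RG); s=read_state();print(gi(s['tool_pos']),s['opening'])
for n in('side',):
    C=read_camera(n);save(C,n+'7')
    a,b=((220,170) if n=='side' else (250,120))
    im=C['frame'][b:b+150,a:a+180,::-1];cv2.imwrite('pics/%s7c.png'%n,cv2.resize(im,None,fx=4,fy=4,interpolation=2))
E
```

```text
t 10.8 shift [ 0.0015 -0.002   0.0028] turn [-0.0008 -0.     -0.0017] |d| 0.001871182630343487 F [0.1 0.3 0.2]
[0.05077697 0.00097645 0.08039434] 0.09303884830343405
```

View pics/side7c.png

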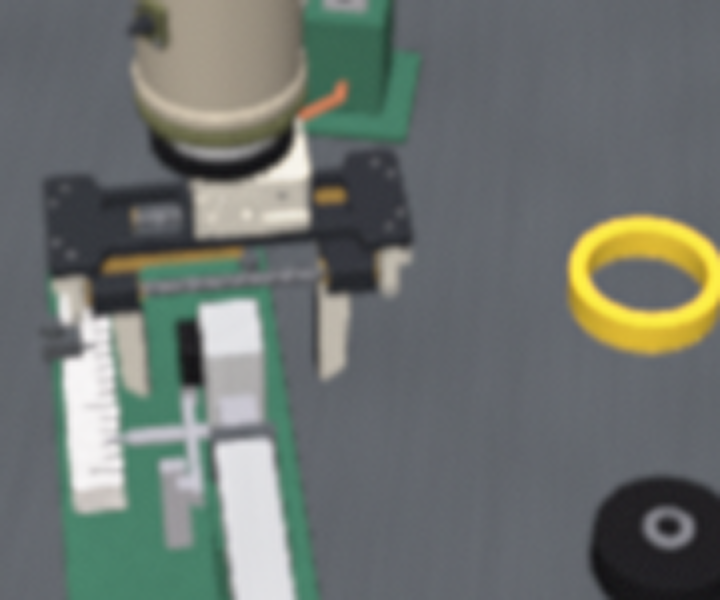

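The fingers are level with the button, one on each side, clear of the latch bar and scale. Closing.

jog_arm(
  motion=[0.6, 0, -0.002, 0.003, 0, 0, 0, 0.5, 0, -0.002, 0.003, 0, 0, 0, 0.45, 0, -0.002, 0.003, 0, 0, 0, 0.4, 0, -0.002, 0.003, 0, 0, 0, 0.3, 0, -0.002, 0.003, 0, 0, 0, 0.2, 0, -0.002, 0.003, 0, 0, 0, 0.2, 0, -0.002, 0.003, 0, 0, 0, 0.2, 0, -0.002, 0.003, 0, 0, 0],
  grip_force=30,
)

```text
t: 11.65
tool_pos: [0.6398, 0.016, 0.0803]
orientation: [1.957, 2.45, 0.008]
force: [21.2, 3.3, -11.7]
opening: 0.038
```

```bash
python3 - <<'E'
from gw import *
go(gw(.05,0,.079),RG); s=read_state();print(gi(s['tool_pos']),s['opening'],s['wrist_torque'])
for n in('side',):
    C=read_camera(n);save(C,n+'8')
    im=C['frame'][200:320,220:340,::-1];cv2.imwrite('pics/%s8c.png'%n,cv2.resize(im,None,fx=5,fy=5,interpolation=2))
E
```

```text
t 11.65 shift [ 0.0018 -0.008   0.0026] turn [ 0.0048  0.0006 -0.0015] |d| 0.004316635549777993 F [ 21.2   3.3 -11.7]
[0.05091297 0.00399942 0.08034332] 0.038010106266371066 [ 0.45877462 -2.79011401 -0.05432315]
```

View pics/side8c.png

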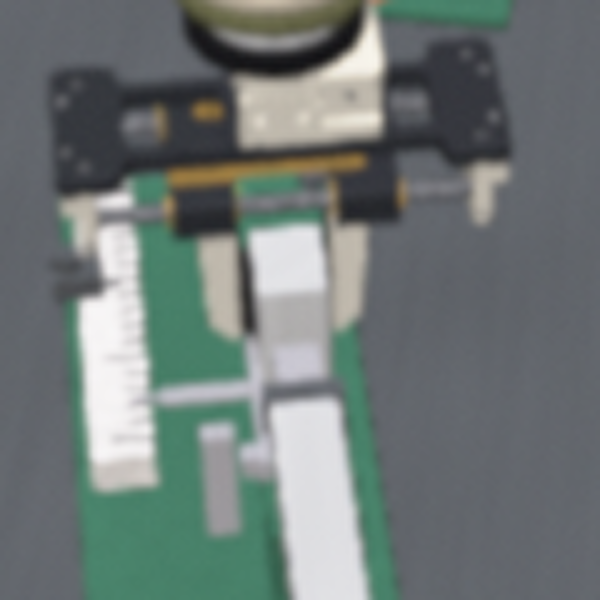

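The opening is 38.0 mm, so the button is fully in, and the latch bar has swung clear of the post. The side force comes from a 3–4 mm offset; commanding from the measured pose relieves it. Draw out 60 mm first, then measure.

jog_arm(
  motion=[0.2, 0, 0, 0.002, 0, 0, 0, 0.2, -0.01, 0, 0.002, 0, 0, 0, 0.2, -0.03, 0, 0.002, 0, 0, 0, 0.2, -0.05, 0, 0.002, 0, 0, 0, 0.2, -0.075, 0, 0.002, 0, 0, 0, 0.2, -0.1, 0, 0.002, 0, 0, 0, 0.2, -0.12, 0, 0.002, 0, 0, 0, 0.2, -0.12, 0, 0.002, 0, 0, 0],
)

```text
t: 12.5
tool_pos: [0.6533, -0.0429, 0.0802]
orientation: [1.958, 2.45, 0.009]
force: [0.1, 3.0, 7.3]
opening: 0.038
```

```bash
python3 - <<'E'
from gw import *
go(gw(.1275,0.004,.079),RG); s=read_state();print(gi(s['tool_pos']),s['opening'],s['wrist_torque'])
for n in('side','top'):
    C=read_camera(n);save(C,n+'9')
    im=C['frame'][200:320,210:330,::-1] if n=='side' else C['frame'][120:240,270:410,::-1]
    cv2.imwrite('pics/%s9c.png'%n,cv2.resize(im,None,fx=5,fy=5,interpolation=2))
E
```

```text
t 12.5 shift [-0.0324  0.      0.0025] turn [ 0.0049  0.0003 -0.0019] |d| 0.016223513919644095 F [0.1 3.  7.3]
[0.1113235  0.00403621 0.08023362] 0.038047881527828724 [0.43813975 1.14862692 0.0116812 ]
```

View pics/side9c.png

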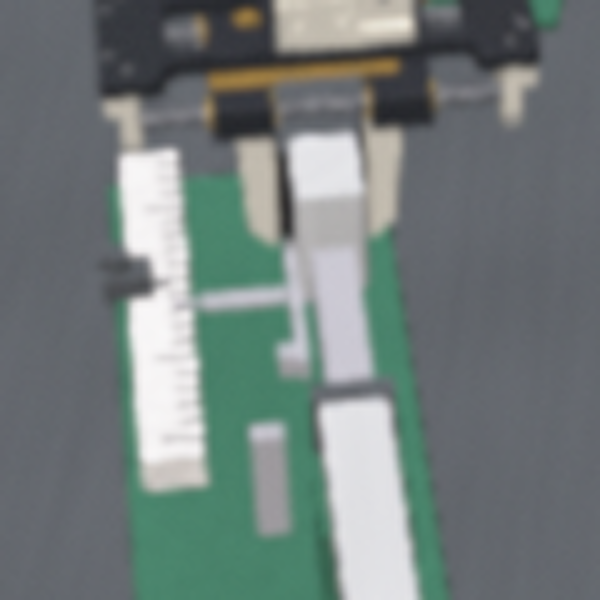

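View pics/top9c.png

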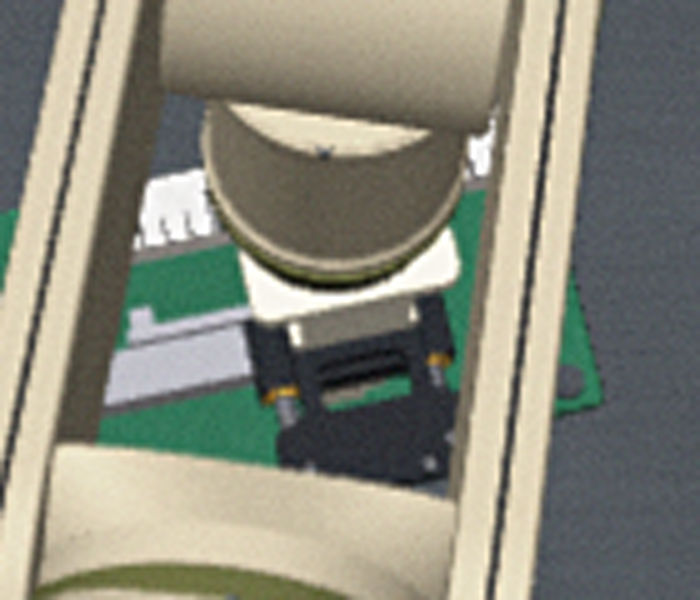

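The head has followed 60 mm, with the pointer tip at side crop (190,303) and the clip needle at (155–180,283). I'll average frames for a sub-pixel alignment.

```bash
python3 - <<'E'
from gw import *
import pickle
fs=[]
for i in range(8):
    C=read_camera('side');fs.append(C['frame'].astype(float))
A=np.mean(fs,0);pickle.dump((C,A),open('a1.pkl','wb'))
im=np.clip(A,0,255).astype(np.uint8)[235:275,228:278,::-1]
cv2.imwrite('pics/a1.png',cv2.resize(im,None,fx=14,fy=14,interpolation=cv2.INTER_CUBIC))
s=read_state();print(s['t'],gi(s['tool_pos']),s['force'])
S=pickle.load(open("side0.pkl","rb"))
im=S['frame'][235:285,228:278,::-1]
cv2.imwrite('pics/a0.png',cv2.resize(im,None,fx=12,fy=12,interpolation=cv2.INTER_CUBIC))
E
```

```text
13.0 [0.1100172  0.0040966  0.08028913] [0.11024777 4.48371639 6.79076106]
```

View pics/a1.png

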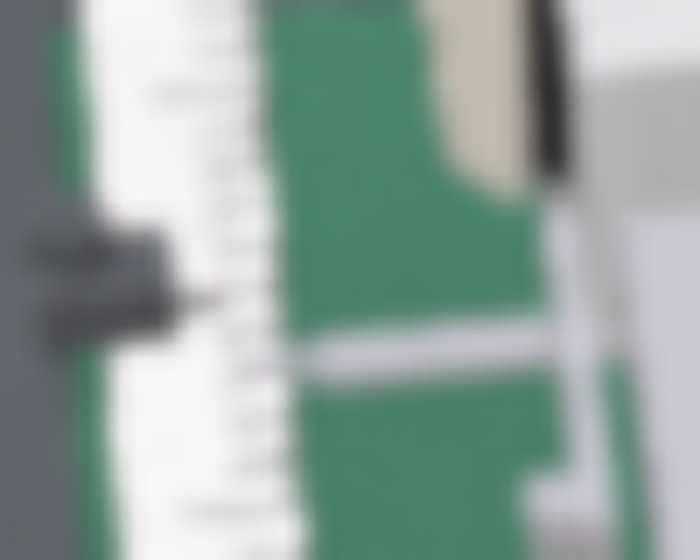

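View pics/a0.png

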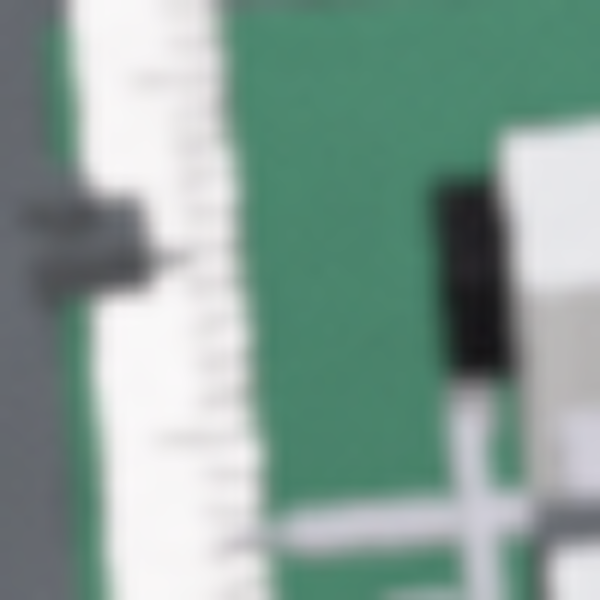

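```bash
python3 - <<'E'
from gw import *
import pickle
T=pickle.load(open("top0.pkl","rb"))
A=(T['frame'].astype(float)+cv2.imread('pics/t1.png')[:,:,::-1])/2
pickle.dump((T,A),open('t_avg.pkl','wb'))
im=A.astype(np.uint8)[136:191,278:348,::-1]
cv2.imwrite('pics/ta.png',cv2.resize(im,None,fx=11,fy=11,interpolation=cv2.INTER_CUBIC))
# same but rectified to gauge at z=.036: rows gauge y, cols gauge x
E
```

```text
(no output)
```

View pics/ta.png

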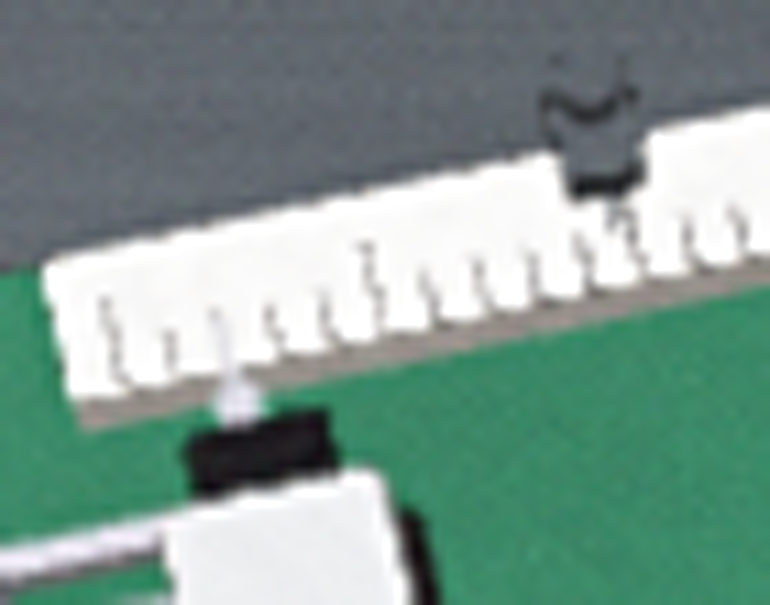

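```bash
cat > rect.py <<'E'
from gw import *
import pickle
def rect(C,A,z,x0,x1,y0,y1,step=.0005):
    xs=np.arange(x0,x1,step);ys=np.arange(y1,y0,-step)
    P=np.array([gw(x,y,z) for y in ys for x in xs]);p=proj(C,P).astype(np.float32).reshape(len(ys),len(xs),2)
    return cv2.remap(A.astype(np.float32),p[:,:,0],p[:,:,1],cv2.INTER_CUBIC)
E
python3 - <<'E'
from rect import *
T,A=pickle.load(open('t_avg.pkl','rb'));S,B=pickle.load(open('a1.pkl','rb'));S0=pickle.load(open('side0.pkl','rb'))
# average side frames before arm moved close (static gauge)
F=[S0['frame'].astype(float)]+[cv2.imread('pics/s%d.png'%i)[:,:,::-1].astype(float) for i in (1,2,3,4,5)]
B0=np.mean(F,0);pickle.dump((S0,B0),open('s_avg.pkl','wb'))
R=[rect(C,a,.034,.02,.22,.05,.10) for C,a in((T,A),(S,B0),(S,B))]
V=np.vstack([cv2.resize(np.clip(r,0,255).astype(np.uint8),None,fx=2,fy=2,interpolation=2) for r in R])
cv2.imwrite('pics/r.png',V[:,:,::-1])
for i in(0,1):
  g=R[i].mean(2);
  for y0,y1 in((.067,.071),(.0735,.077),(.077,.080)):
    rows=slice(int((.1-y1)/.0005),int((.1-y0)/.0005)); pr=g[rows].mean(0)
    m=[(round(20+.5*k,1),int(pr[k])) for k in range(2,len(pr)-2) if pr[k]==pr[k-2:k+3].min() and pr[k]<np.median(pr)-6]
    print(i,y0,m)
E
```

```text
0 0.067 [(30.5, 201), (40.0, 207), (50.5, 230), (61.0, 199), (70.5, 194), (80.5, 210), (90.5, 181), (100.5, 205), (110.0, 188), (120.5, 184), (131.0, 192), (140.5, 190), (150.5, 189), (161.0, 191), (170.5, 181), (180.5, 175), (191.0, 162), (200.5, 190), (210.5, 172)]
0 0.0735 [(30.5, 199), (41.0, 214), (50.0, 223), (60.5, 202), (71.0, 214), (80.5, 199), (90.0, 211), (100.5, 199), (111.0, 217), (120.0, 199), (127.0, 234), (130.5, 164), (141.0, 210), (150.0, 210), (160.5, 189), (171.0, 203), (180.5, 192), (190.0, 210), (201.0, 207), (210.5, 195)]
0 0.077 [(30.5, 201), (50.0, 234), (80.0, 197), (120.0, 242), (127.5, 172), (130.5, 167), (170.0, 239), (180.5, 158), (200.0, 243)]
1 0.067 [(30.0, 207), (42.0, 207), (52.5, 185), (60.0, 207), (91.5, 197), (122.5, 203), (132.0, 204), (163.0, 200), (170.5, 198), (191.0, 204), (201.0, 207)]
1 0.0735 [(31.0, 221), (52.0, 221), (80.5, 225), (123.5, 225), (130.5, 211), (161.0, 226)]
1 0.077 [(31.5, 221), (81.0, 224), (130.0, 186), (181.0, 228)]
```

View pics/r.png

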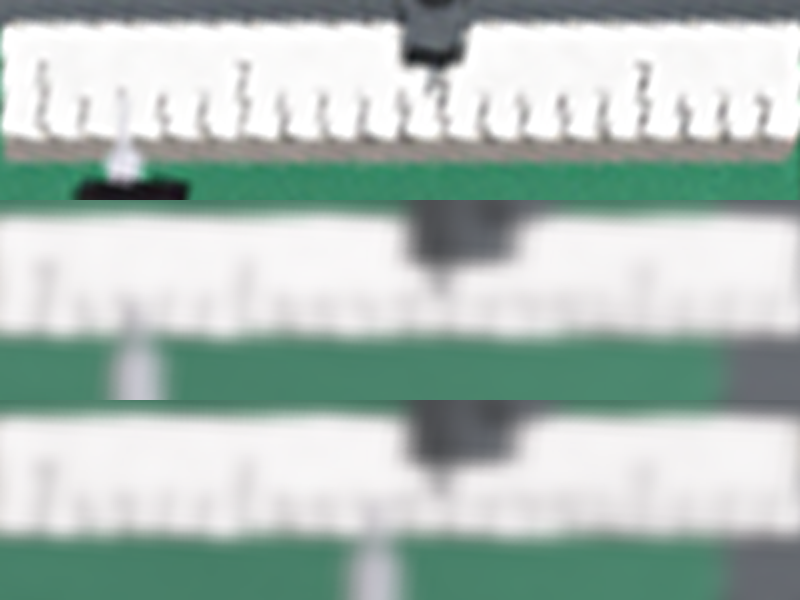

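```bash
python3 - <<'E'
from rect import *
T,A=pickle.load(open('t_avg.pkl','rb'))
r=rect(T,A,.036,.02,.22,.05,.10).mean(2)
for y in np.arange(.085,.070,-.001):
    k=int(round((.1-y)/.0005)); print(round(y*1e3),[int(v) for v in r[k,206:232]])
print('x',[round(20+.5*k,1) for k in range(206,232)])
print(proj(T,[gw(.1268,.08,.036),gw(.1268,.07,.036),gw(.13,.08,.034),gw(.13,.07,.034)]).round(1).tolist())
print(A[146:160,326:342].mean(2).astype(int))
# block top edges at z .06
r=rect(T,A,.060,.10,.15,.06,.11)
cv2.imwrite('pics/blk.png',cv2.resize(np.clip(r,0,255).astype(np.uint8),None,fx=6,fy=6,interpolation=2)[:,:,::-1])
E
```

```text
85 [31, 35, 38, 36, 36, 34, 35, 35, 36, 37, 38, 38, 36, 32, 31, 34, 38, 41, 43, 53, 63, 72, 84, 105, 135, 171]
84 [77, 84, 83, 83, 77, 70, 67, 60, 57, 52, 48, 47, 40, 35, 35, 46, 60, 70, 87, 101, 114, 124, 134, 153, 179, 200]
83 [148, 150, 155, 151, 146, 142, 130, 121, 106, 93, 87, 78, 71, 66, 71, 86, 104, 120, 145, 163, 179, 184, 192, 208, 221, 234]
82 [214, 221, 222, 222, 221, 209, 192, 175, 155, 140, 128, 118, 115, 115, 126, 142, 158, 183, 203, 224, 232, 238, 244, 251, 253, 252]
81 [243, 246, 252, 256, 254, 244, 227, 207, 186, 170, 159, 156, 156, 161, 171, 182, 199, 214, 233, 243, 249, 253, 258, 261, 259, 256]
80 [258, 258, 262, 262, 255, 239, 222, 200, 182, 166, 158, 157, 160, 167, 177, 189, 204, 222, 235, 245, 250, 254, 256, 257, 255, 253]
79 [260, 264, 268, 267, 254, 236, 214, 194, 174, 162, 156, 153, 153, 154, 158, 167, 183, 200, 221, 235, 248, 257, 260, 258, 254, 252]
78 [257, 261, 264, 259, 244, 221, 199, 179, 168, 167, 171, 177, 176, 170, 163, 162, 170, 190, 210, 231, 248, 259, 261, 257, 253, 251]
77 [259, 261, 260, 253, 239, 218, 199, 183, 182, 189, 203, 208, 204, 193, 180
[... 1349 characters left out ...]
 109 181 255 254 254 253 251]
 [220 252 195 124 105 105 108 107 105  93 145 254 253 252 252 252]
 [255 255 219 123  97 102 103 102  84  57 116 255 253 251 251 251]
 [253 254 247 129  58  43  42  44  35  64 142 255 253 250 249 250]
 [251 254 255 154  49  59  67  64  70 175 241 255 252 250 247 246]
 [251 253 255 220 166 201 217 160 164 226 255 252 250 249 248 248]
 [251 252 253 254 255 255 255 173 156 176 253 252 250 240 229 248]
 [250 251 252 253 253 255 255 179 217 178 250 251 252 253 198 247]
 [251 251 251 251 211 248 253 237 233 153 249 252 252 253 169 245]
 [246 252 252 253 199 216 250 252 254 193 245 252 251 253 195 248]
 [199 250 253 254 214 173 246 252 253 209 186 252 254 254 196 184]]
```

View pics/blk.png

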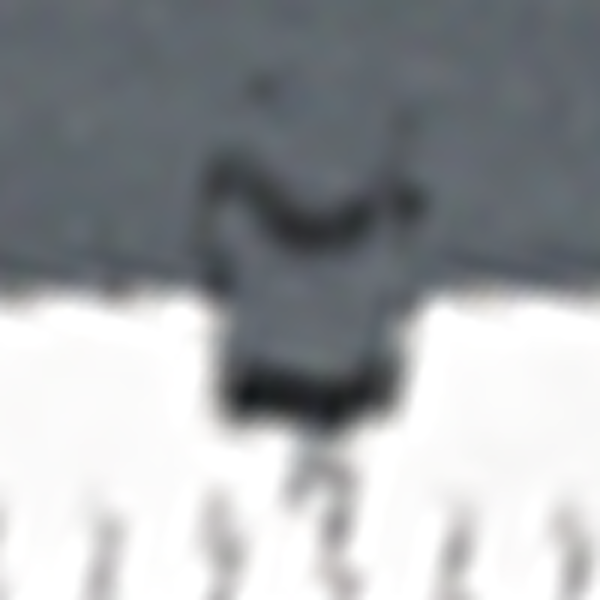

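Clip position: top-view ticks read +0.5 mm. The needle (126.4–127) and the clip block centre (125.7–126.5) agree on about 126.6 mm in gauge x. The pointer is now at 109.1, so it needs about 17.5 mm more, plus about 1 mm for the sag seen under the spring.

jog_arm(
  motion=[0.2, -0.01, 0, 0, 0, 0, 0, 0.2, -0.02, 0, 0, 0, 0, 0, 0.2, -0.03, 0, 0, 0, 0, 0, 0.2, -0.037, 0, 0, 0, 0, 0, 0.2, -0.037, 0, 0, 0, 0, 0, 0.2, -0.037, 0, 0, 0, 0, 0],
)

```text
t: 13.6
tool_pos: [0.6569, -0.0587, 0.0803]
orientation: [1.957, 2.452, 0.01]
force: [0.9, 4.3, 2.3]
opening: 0.0374
```

```bash
python3 - <<'E'
from rect import *
s=read_state();print(s['t'],gi(s['tool_pos']),s['opening'],s['force'])
fs=[]
for i in range(8):
    C=read_camera('side');fs.append(C['frame'].astype(float))
A=np.mean(fs,0);pickle.dump((C,A),open('a2.pkl','wb'));save(C,'side10')
s=read_state();print(s['t'],gi(s['tool_pos']),s['opening'],s['force'])
S,B0=pickle.load(open('s_avg.pkl','rb'));_,B1=pickle.load(open('a1.pkl','rb'))
R=[rect(C,a,.037,.03,.16,.03,.09) for a in (B0,B1,A)]
for r in R:
  for y in (.045,.055,.06):
    k=int((.09-y)/.0005);p=r[k-4:k+5].mean(0);w=np.clip(p[:,0]-p[:,1]-0+60,0,None) # pointer: less green
    w=np.clip((p[:,0]-p[:,1])+20,0,None);m=w>0
    print(y,round(30+.5*(w*np.arange(len(w)))[m].sum()/w[m].sum(),2),end=' ')
  print()
V=np.vstack([cv2.resize(np.clip(r,0,255).astype(np.uint8),None,fx=3,fy=3,interpolation=2)[:200] for r in R])
cv2.imwrite('pics/r2.png',V[:560,:,::-1])
im=np.clip(A,0,255).astype(np.uint8)[230:270,228:278,::-1]
cv2.imwrite('pics/a2.png',cv2.resize(im,None,fx=14,fy=14,interpolation=cv2.INTER_CUBIC))
E
```

```text
13.6 [0.12754007 0.00400224 0.08026286] 0.037413203587917034 [0.87928968 4.31909377 2.25877453]
14.0 [0.1275506  0.00401268 0.08028636] 0.03783616674341089 [0.77366191 4.55475219 2.22112335]
0.045 50.89 0.055 50.72 0.06 50.8 
0.045 108.72 0.055 110.06 0.06 110.31 
0.045 126.37 0.055 127.41 0.06 127.21
```

View pics/r2.png

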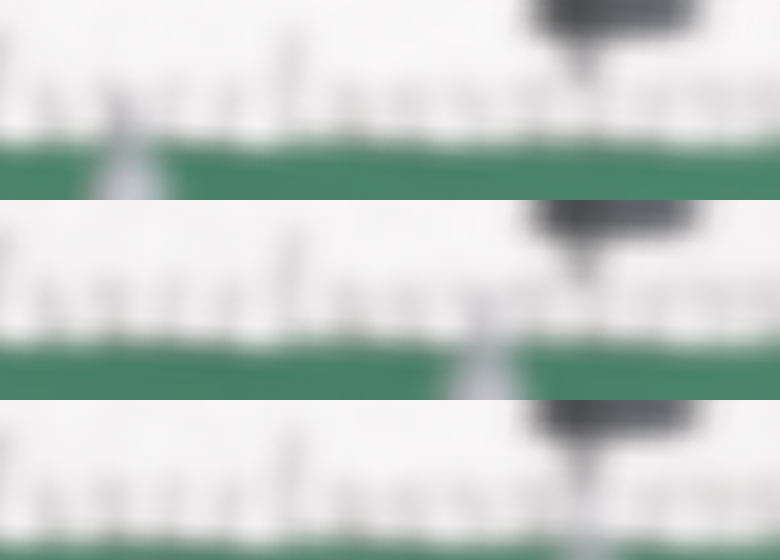

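View pics/a2.png

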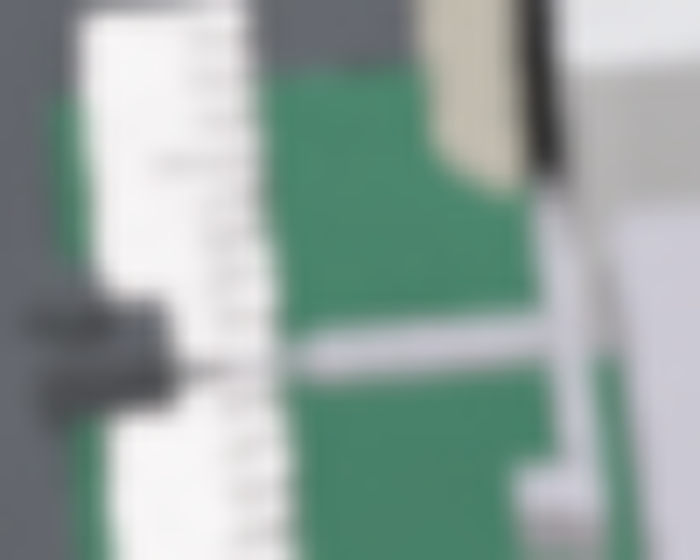

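```bash
python3 - <<'E'
from rect import *
S,B0=pickle.load(open('s_avg.pkl','rb'));_,B1=pickle.load(open('a1.pkl','rb'));_,A=pickle.load(open('a2.pkl','rb'))
for nm,a in(('home',B0),('mid',B1),('now',A)):
  r=rect(S,a,.037,.03,.16,.03,.09,.00025).mean(2)
  for y in (.083,.0815,.08,.0785,.077,.0755,.074,.0725,.071,.0695):
    k=int((.09-y)/.00025);p=r[k-2:k+3].mean(0)
    i0,i1=int((.121-.03)/.00025),int((.133-.03)/.00025);q=p[i0:i1];w=np.clip(np.median(p[:360])-8-q,0,None)
    o="%.1f:mark %.2f(%d)"%(y*1e3,121+.25*(w*np.arange(len(w))).sum()/(w.sum()+1e-9),w.max())
    print(nm,o,end=' | ')
  print()
E
```

```text
home 83.0:mark 126.94(99) | home 81.5:mark 126.99(75) | home 80.0:mark 126.81(61) | home 78.5:mark 126.78(48) | home 77.0:mark 126.81(35) | home 75.5:mark 127.18(16) | home 74.0:mark 128.67(1) | home 72.5:mark 121.00(0) | home 71.0:mark 121.00(0) | home 69.5:mark 128.50(2) | 
mid 83.0:mark 126.94(100) | mid 81.5:mark 126.98(77) | mid 80.0:mark 126.82(62) | mid 78.5:mark 126.81(49) | mid 77.0:mark 126.82(36) | mid 75.5:mark 127.26(17) | mid 74.0:mark 128.62(1) | mid 72.5:mark 121.00(0) | mid 71.0:mark 121.00(0) | mid 69.5:mark 128.84(2) | 
now 83.0:mark 126.94(99) | now 81.5:mark 126.98(77) | now 80.0:mark 126.82(62) | now 78.5:mark 126.74(51) | now 77.0:mark 126.55(41) | now 75.5:mark 126.31(28) | now 74.0:mark 125.99(15) | now 72.5:mark 125.55(10) | now 71.0:mark 125.06(9) | now 69.5:mark 124.54(11) |
```

View pics/side10.png

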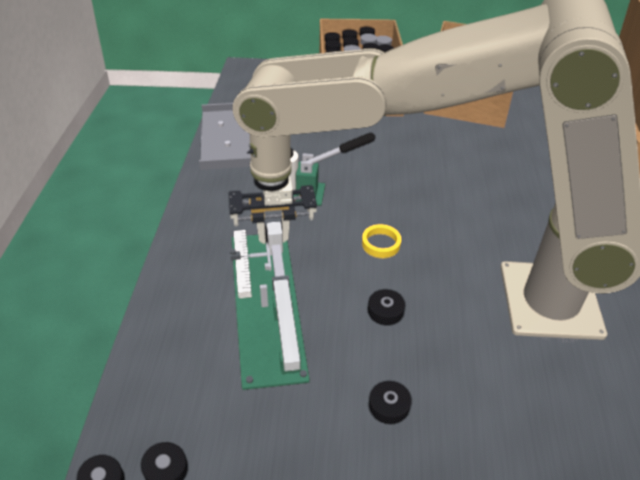

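The head is held out with the pointer level with the clip at (237,255). The caps at (386,306) and (390,400), the roll at (381,241), the clip and the raised lever are all where they started. The gripper beam's end is near the scale's far end, but it is about 80 mm higher. Handing in.

```bash
python3 -c "
from gw import *
s=read_state();print(s['t'],gi(s['tool_pos']),s['opening'],s['force'])
print(close_job())"
```

```text
14.0 [0.1275506  0.00401268 0.08028636] 0.03783616674341089 [0.77366191 4.55475219 2.22112335]
the job is handed in; nothing more can be done
None
```

The job is done and handed in at 14.0 s: the slide is oiled, and the stop arm is held out at the mark with its button squeezed in.

- **Oiling:** I gave the lever four full strokes. Each push reached the lower stop, with contact forces of 52, 31, 41 and 50 N against a lever spring of about 11 N. I lifted clear of the grip after each one. Pictures showed the lever fully up after the first and last strokes, with the stop arm still home.
- **Stop arm:** I pinched the head at 30 N. The last opening reading was 37.8 mm, which means the button is fully in. The arm is drawn out about 76.6 mm, and its position stayed steady over the last 0.4 s.
- **Alignment:** The pointer is at about 126.6 mm along the gauge. My estimates of the mark disagreed slightly: about 126.0 mm from the side view, and 125.7 to 127.6 mm from the top view. That leaves a likely error of about 0.5 mm, and up to about 1 mm at worst. In the averaged side picture the two needles line up.
- **Other checks:** The last side picture shows the clip, caps and tape roll where they started. The top view was blocked by the arm, so I could only make the final check from the side.
- **Forces:** The 52 and 50 N pushes were fingertip contact on the lever. The brief said 40 N for the arm or gripper body and 120 N at the wrist. I saw no contact from the arm or gripper body.

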